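# Share out a stack of classroom supplies onto their colour mats

## Task

Take the stack of classroom supplies apart from the top down, one thing at a time, and set each on the mat of its own colour: centred on the white printed outline, its long side along the outline's, right side up, either way round. Set each down on its mat rather than dropping it, do not tip anything over, leave the glue stick and the grey pot where they stand, and finish with everything released.

Things in the scene. Friction and masses are not known exactly. Their poses are not given: they have to be found in the camera images.
- sharpener: Orange plastic block sharpener, top of the stack: 54 long (its x) x 34 wide (y) x 26 mm high (z), about 50 g, a steel blade plate on its top. Origin at the centre of its underside. It lies on the green card box. Its mat is the orange one.
- card_box: Green plastic flash-card box, second from the top, under the sharpener: 94 long (x) x 44 wide (y) x 26 mm high (z), about 120 g. Origin at the centre of its underside. It lies on the pink eraser. Its mat is the green one.
- eraser: Whiteboard eraser, third from the top: grey felt below, pink plastic back on top; one rigid block 135 long (x) x 50 wide (y) x 32 mm high (z), about 70 g. Origin at the centre of its underside. It lies on the blue pencil case. Its mat is the pink one.
- pencil_case: Blue hard plastic pencil case (stays shut), bottom of the stack, on the table: 185 long (x) x 60 wide (y) x 36 mm high (z), about 240 g. Origin at the centre of its underside. The four things lie roughly, not exactly, lengthwise on one another. Its mat is the blue one.
- mat_orange: Orange mat fixed to the table, 84 long (x) x 66 wide (y) x 3 mm thick, with a white printed outline area of 56 x 36 mm in its centre, where the orange sharpener belongs. Origin at the centre of its underside, on the table; its top is 3 mm higher. z up.
- mat_green: Green mat fixed to the table, 124 long (x) x 76 wide (y) x 3 mm thick, with a white printed outline area of 96 x 46 mm in its centre, where the green card box belongs. Origin at the centre of its underside, on the table; its top is 3 mm higher. z up.
- mat_pink: Pink mat fixed to the table, 165 long (x) x 82 wide (y) x 3 mm thick, with a white printed outline area of 137 x 52 mm in its centre, where the pink eraser belongs. Origin at the centre of its underside, on the table; its top is 3 mm higher. z up.
- mat_blue: Blue mat fixed to the table, 215 long (x) x 92 wide (y) x 3 mm thick, with a white printed outline area of 187 x 62 mm in its centre, where the blue pencil case belongs. Origin at the centre of its underside, on the table; its top is 3 mm higher. z up.
- glue_stick: Bystander: loose glue stick standing upright, white with a red cap, 30 mm across, 84 mm high. Origin at the centre of its underside. Leave it standing where it is.
- counter_pot: Bystander: loose open grey plastic pot with white and yellow counters, 72 mm across at the rim, 60 mm high. Origin at the centre of its underside. Leave it standing where it is.
There are look-alikes about, which are no part of the job. Of the things like the sharpener, leave any that is turquoise; of the rest the smaller one is meant. Leave any red look-alike of the mat_pink alone.

How it is judged:
By the outcome, as a careful person would: the job done as asked, in the order asked, and still so for the second after the job is handed in, with the robot touching nothing.
It also fails if it takes over 120 s, if anything falls off the work surface, if the arm or the gripper's body presses on something with over 40 N, if the wrist force passes 120 N, or if a joint passes its speed limit or range.

## Robot

A 7-joint arm with a two-finger parallel gripper is mounted at the origin on the work surface. World frame = base frame: x ahead of the robot, y to its left, z up, the work surface at z = 0. Lengths are in m, angles in rad, forces in N, time in s.
With the tool pointing down it reaches from about 0.35 to 0.9 m from the base axis. Payload 7.2 kg.
Tool frame: the origin (TCP) lies midway between the tips of the shut fingers; the grasp point (between the pads) lies 19 mm behind it; z points along the fingers, y is the line along which they close (so a half turn about z gives the same grasp; the last joint's range is limited). The gripper opens to 85 mm and grips with 20 to 120 N. Pads are 22 mm wide; open, the fingers measure 114 mm over their backs; the gripper's body (76 mm by 85 mm) begins 54 mm behind the grasp point. The pads swing forward as they close: fully open they stand 13 mm farther back than shut.
Start: joints at [-1.37, 0.411, -0.013, 1.596, 0.006, 1.134, -0.082], TCP at [0.166, 0.603, 0.231] pointing down, gripper open.
Joint ranges: [-2.95, 2.95], [-0.29, 1.99], [-1.47, 1.44], [0.14, 2.54], [-1.03, 4.17], [0.13, 1.85], [-2.86, 2.86]. Speed limits (rad/s): [2.39, 2.39, 3.01, 3.01, 3.14, 3.14, 3.14].

## Interface

Orientations are given as a unit quaternion [x, y, z, w].
In Python, from rig import env, planner, cams gives the robot as it stands. Calls block until the motion is done:
- env.move_ptp(position, orientation): joint-space move of the TCP to a pose.
- env.movel(position, velocity=0.15, orientation=None): straight line of the TCP; orientation=None keeps the orientation; velocity is the mean speed in m/s.
- env.set_joints(angles): joint-space move.
- env.gripper_to(opening, grasp_force=None): finger opening in m; grasp_force is the grip in N (None keeps the last); returns when the fingers have stopped.
- env.pause(seconds).
- planner.solve_ik(position, orientation): joint angles nearest the present ones, or None.
- env.state(): the state.
- cams.grab_frame(name): name is "scene" or "top" or "wrist"; returns (picture, depth): 400x640x3 uint8, blue, green, red; 400x640 float32, m along the optical axis (not along the pixel's ray), 0 where there is no reading.
- cams.camera_info(name): a dict with "vfov" (degrees; the focal length in pixels is half the picture's height over the tangent of half this angle, whatever the lens; pixels are square), "cx", "cy" (the principal point, pixels), "rvec" (rotation vector, rad) and "tvec" (3), from world to camera coordinates, as OpenCV has them; the wrist camera has in their place "mount" (4x4, takes a point from camera to tool coordinates, whose origin is the TCP and whose axes are the flange's). Camera axes: x right, y down, z forward; pixel columns grow to the right and rows downward; lengths in m; the calibration is good to about 2 mm. A picture is of the moment at which its call begins: read the wrist's pose just before it. camera_info takes no time and is no camera call.
A pose or a line that the arm cannot do raises env.MotionError and nothing moves.
- env.job_done(): hands the job in; it is judged then, once.
The state is a dict: "time_s": time; "joint_positions": joint angles; "qd": joint speeds; "joint_efforts": joint torques, N m; "tool_pos": TCP position; "tool_rot": TCP orientation; "force": force on the tool from outside, world axes, zero at the start; "moment": the same for the moment, N m; "width": finger opening in m; "grip_force": force on a finger pad.
Only numpy, scipy, OpenCV 4.12 (cv2) and the standard library are available. Lean on these libraries where they do the work, as an engineer would, in place of code of your own. Each camera call takes 0.05 s, during which the arm holds its last target. There are 200 camera calls.

## Working session

There is one attempt and no reset: what is moved stays moved. The work goes in short steps, each a Python script; the robot and the scene stay as the last script left them, time stands still between calls to the robot, and variables do not carry over. Pictures are saved under pics/ and viewed, at most 14 in all, crops included, and the job is handed in when it is done.

```bash
ls; mkdir -p pics
python3 - <<'E'
from rig import env,planner,cams
import cv2,numpy as np
for n in ("scene","top","wrist"):
    im,d=cams.grab_frame(n); cv2.imwrite(f"pics/{n}0.png",im); np.savez(f"pics/{n}0.npz",im=im,d=d)
    print(n,cams.camera_info(n), (d>0).mean())
s=env.state(); print(s)
E
```

```text
pics
scene {'vfov': 44.3500787709563, 'cx': 320.4877219944372, 'cy': 207.03309124066197, 'rvec': array([ 2.03986911,  0.95948909, -0.48174656]), 'tvec': array([-0.44925322, -0.16896208,  1.59106929])} 0.9926328125
top {'vfov': 53.693117253965475, 'cx': 325.9930066456183, 'cy': 198.69080898538343, 'rvec': array([ 2.19035648, -2.14989736,  0.10933409]), 'tvec': array([0.08267197, 0.60694819, 1.19775216])} 0.99601171875
wrist {'vfov': 69.96937575051052, 'cx': 319.554984002985, 'cy': 190.84876447712483, 'mount': array([[ 1.07425722e-03, -9.53238138e-01, -3.02218297e-01,
         7.58170213e-02],
       [ 9.99999356e-01,  1.13474224e-03, -2.45619096e-05,
         7.21470501e-04],
       [ 3.66353218e-04, -3.02218076e-01,  9.53238743e-01,
        -1.41965533e-01],
       [ 0.00000000e+00,  0.00000000e+00,  0.00000000e+00,
         1.00000000e+00]])} 0.9962890625
{'time_s': 0.15, 'joint_positions': array([-1.37020599,  0.41173466, -0.0127141 ,  1.59685431,  0.00560306,
        1.13427042, -0.08220191]), 'qd': array([-0.0005579 , -0.00225665,  0.00093421, -0.00215425, -0.00059833,
        0.00030611,  0.00040251]), 'joint_efforts': array([ 1.84609758e-03, -6.01035190e+01,  6.83068000e-01, -2.99649578e+01,
        1.39562879e-02,  7.75661669e-03, -2.89450145e-05]), 'tool_pos': array([0.16591003, 0.60218867, 0.23063367]), 'tool_rot': array([ 1.33978566e-01,  9.90984039e-01, -6.14330210e-04, -3.87687386e-05]), 'force': array([-0.56575042, -0.09070828, -0.39943861]), 'moment': array([ 0.03468747, -0.02711399, -0.01494207]), 'grip_force': 0.0, 'width': 0.08542458839686733}
```

View pics/scene0.png

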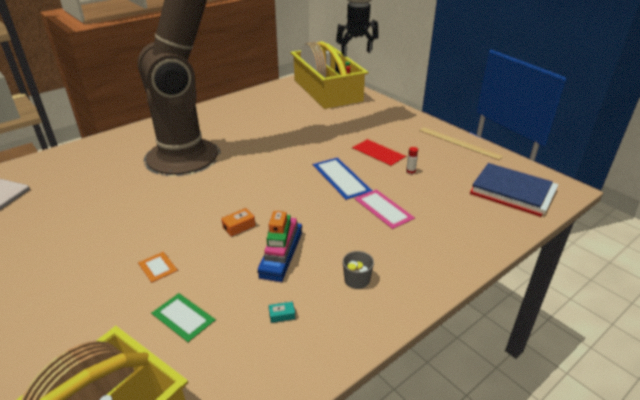

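View pics/top0.png

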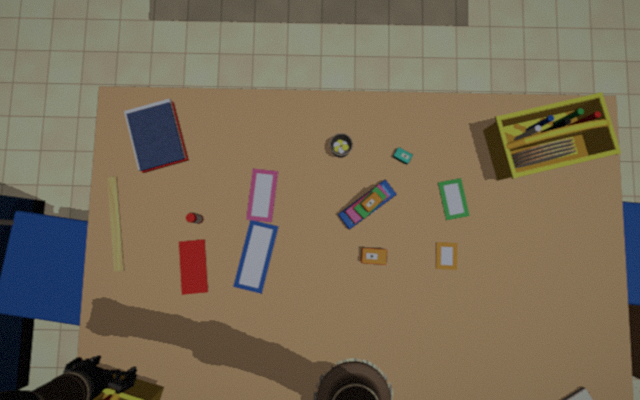

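The top view shows the stack at about (367,203), and the white outlines of the orange mat (446,256), green mat (454,199), pink mat (262,195) and blue mat (256,257). The big orange sharpener at (373,256), the turquoise one at (403,156) and the red mat at (193,266) are look-alikes. The glue stick is at (194,218) and the pot at (341,146).

```bash
cat > h.py <<'E'
import cv2,numpy as np
from scipy.spatial.transform import Rotation as R
from rig import env,planner,cams
def view(name):
    s=env.state(); im,d=cams.grab_frame(name); i=cams.camera_info(name)
    if name=="wrist":
        M=np.array(i["mount"]); Rt=R.from_quat(s["tool_rot"]).as_matrix()
        Rw=Rt@M[:3,:3]; c=Rt@M[:3,3]+s["tool_pos"]
    else:
        Rw=cv2.Rodrigues(i["rvec"])[0].T; c=-Rw@i["tvec"]
    f=200/np.tan(np.radians(i["vfov"])/2)
    return dict(im=im,d=d,R=Rw,c=c,f=f,cx=i["cx"],cy=i["cy"])
def ray(v,p):
    p=np.atleast_2d(p).astype(float)
    return np.c_[(p[:,0]-v["cx"])/v["f"],(p[:,1]-v["cy"])/v["f"],np.ones(len(p))]@v["R"].T
def onplane(v,p,z):
    r=ray(v,p); return v["c"]+r*((z-v["c"][2])/r[:,2])[:,None]
def cloud(v):
    u,w=np.meshgrid(np.arange(640),np.arange(400))
    r=ray(v,np.c_[u.ravel(),w.ravel()]); return (v["c"]+r*v["d"].reshape(-1,1)).reshape(400,640,3)
def pix(v,P):
    q=(np.asarray(P)-v["c"])@v["R"]; return np.array([q[0]/q[2]*v["f"]+v["cx"],q[1]/q[2]*v["f"]+v["cy"]])
def rect(P):
    """min area rect of planar world points -> centre, long, short, yaw of long side (mod pi)"""
    (x,y),(w,h),a=cv2.minAreaRect((np.asarray(P)[:,:2]*1000).astype(np.float32))
    if w<h: w,h,a=h,w,a+90
    return np.array([x,y])/1000,w,h,(np.radians(a)+np.pi/2)%np.pi-np.pi/2
def blobs(m,amin):
    cs,_=cv2.findContours(m.astype(np.uint8),cv2.RETR_EXTERNAL,cv2.CHAIN_APPROX_NONE)
    return [c[:,0,:] for c in cs if cv2.contourArea(c)>amin]
def hsv(v): return cv2.cvtColor(v["im"],cv2.COLOR_BGR2HSV).astype(int)
def white(v): h=hsv(v); return (h[...,1]<70)&(h[...,2]>130)
# tool down with its x axis at yaw a; fingers close along the perpendicular
def down(a): return (R.from_euler("z",a)*R.from_quat([1,0,0,0])).as_quat()
E
python3 - <<'E'
from h import *
v=view("top"); W=cloud(v); h=hsv(v)
for c in blobs(white(v),60):
    if W[c[0][1],c[0][0],2]<-.1: continue
    print("white",c.mean(0).round(), *[np.round(x,4) for x in rect(onplane(v,c,.003))])
for n,lo,hi in(("pink",150,174),("blue",105,125),("green",50,80),("orange",8,16),("red",0,4)):
    for c in blobs((h[...,0]>=lo)&(h[...,0]<=hi)&(h[...,1]>150)&(h[...,2]>60),40):
        m=c.mean(0); 
        if m[1]<90: continue
        z=np.median([W[y,x,2] for x,y in c]);print(n,m.round(),round(z,3),*[np.round(x,3) for x in rect(onplane(v,c,z))])
print(W[203,367],W[146,341],W[218,192])
E
```

```text
white [581. 397.] [ 0.0249 -0.6873] 57.7417 23.1978 -1.5528
white [446. 256.] [ 0.4363 -0.287 ] 53.8067 34.5457 -0.0105
white [255. 256.] [0.4239 0.3114] 187.5035 62.7452 -0.2142
white [453. 199.] [ 0.616  -0.3107] 97.6929 47.3968 0.2117
white [262. 195.] [0.6169 0.2988] 138.2219 54.5115 -0.0911
white [138. 125.] [0.8296 0.7103] 253.9391 123.6168 -0.3584
blue [255. 256.] 0.003 [0.424 0.311] 208.628 85.381 -0.217
blue [346. 220.] 0.036 [0.542 0.032] 54.021 18.521 0.658
blue [ 44. 268.] -0.302 [0.355 1.178] 397.731 334.435 -0.113
blue [633. 252.] -0.299 [ 0.45 -1.1 ] 392.722 59.082 -0.061
blue [386. 194.] 0.035 [ 0.622 -0.074] 73.677 54.09 -0.923
red [193. 267.] 0.002 [0.388 0.506] 162.072 80.286 0.109
red [191. 217.] 0.081 [0.538 0.494] 26.952 23.717 -1.552
[ 0.58585108 -0.02405848  0.12206106] [0.77589268 0.04936456 0.01819079] [0.53516169 0.48896873 0.0836919 ]
```

```bash
cat >> h.py <<'E'
def best(a,p):
    ref=np.arctan2(p[1],p[0])+np.pi/2
    return min((a+k*np.pi for k in(-2,-1,0,1,2)),key=lambda t:abs(t-ref))
E
python3 - <<'E'
from h import *
import pickle
T={"stack":([.582,-.02],-.93,.34),"orange":([.436,-.287],-.01,.24),"green":([.616,-.311],.212,.24),"pink":([.617,.299],-.091,.26),"blue":([.424,.311],-.214,.26)}
V={}
for n,(p,a,z) in T.items():
    env.move_ptp([*p,z],down(best(a,p))); env.pause(.3)
    v=view("wrist"); V[n]=v; cv2.imwrite(f"pics/w_{n}.png",v["im"])
    q=pix(v,[*p,.003])
    for c in blobs(white(v),500):
        print(n,c.mean(0).round(),q.round(),*[np.round(x,4) for x in rect(onplane(v,c,.003))])
pickle.dump(V,open("V.pkl","wb")); print(env.state()["time_s"])
cv2.imwrite("pics/m1.png",cv2.resize(np.vstack([np.hstack([V[a]["im"] for a in("orange","green")]),np.hstack([V[a]["im"] for a in("pink","blue")])]),(800,500)))
E
```

```text
stack [252. 280.] [319. 148.] [ 0.6318 -0.3067] 70.0191 46.0836 0.2307
stack [168. 218.] [319. 148.] [ 0.44   -0.2858] 55.5086 35.2626 -0.0305
stack [487.  11.] [319. 148.] [0.6526 0.2959] 70.6365 51.993 -0.0918
orange [319. 158.] [320. 162.] [ 0.4394 -0.2861] 55.0069 35.5972 -0.0218
orange [341.  24.] [320. 162.] [ 0.6009 -0.3139] 58.4816 45.8258 0.2095
green [279. 268.] [320. 161.] [ 0.44   -0.2859] 55.4192 35.2485 -0.0304
green [320. 158.] [320. 161.] [ 0.6192 -0.3109] 95.5662 45.7033 0.195
pink [ 14. 383.] [320. 156.] [ 0.9861 -0.3109] 109.1224 45.5273 -0.8665
pink [151. 386.] [320. 156.] [ 1.0084 -0.0607] 88.8886 84.2249 -0.0902
pink [495. 383.] [320. 156.] [1.0721 0.577 ] 112.4649 43.8232 0.4269
pink [617. 358.] [320. 156.] [1.027  0.8112] 231.1378 93.5255 0.6849
pink [320. 155.] [320. 156.] [0.62   0.2992] 137.0786 52.2308 -0.0912
pink [312.  40.] [320. 156.] [0.4705 0.3022] 97.5664 61.709 -0.2114
blue [338. 273.] [319. 156.] [0.6196 0.2994] 137.3457 52.0089 -0.0915
blue [320. 152.] [319. 156.] [0.4265 0.312 ] 184.7344 61.5255 -0.2135
9.65
```

View pics/w_stack.png

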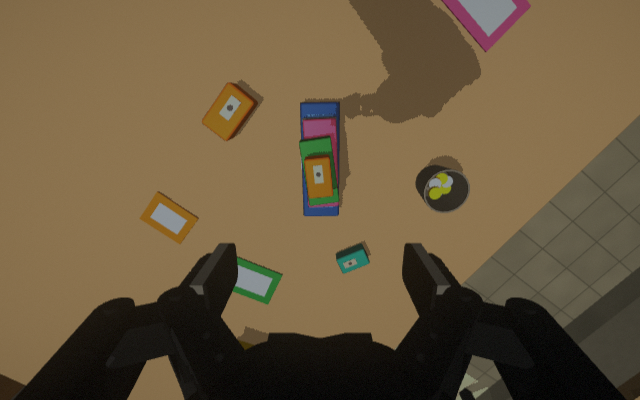

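View pics/m1.png

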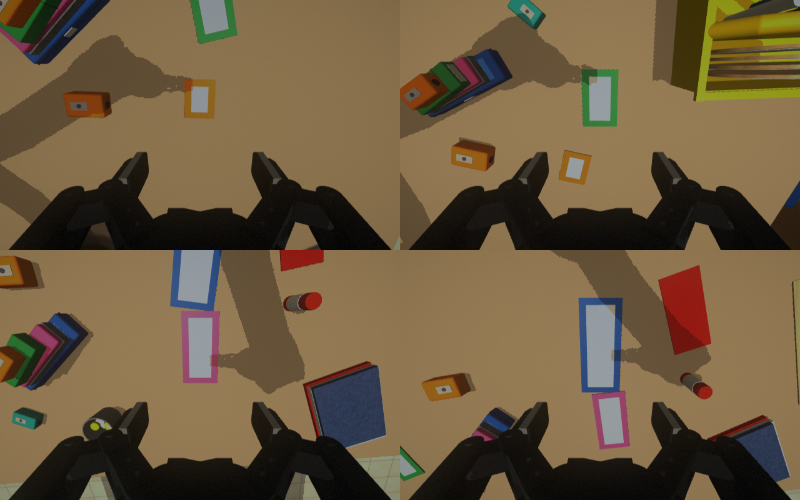

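The stack view shows the sharpener's top at about (318,177), with the box, eraser and case beneath it. The case spans rows 102–216. The gripper's shadow falls on parts of the outlines in the mat views, so I'll re-measure with a shadow-tolerant mask.

Run:
```python
from h import *
import pickle
V=pickle.load(open("V.pkl","rb"))
for n in("orange","green","pink","blue"):
    v=V[n];h=hsv(v)
    m=((h[...,1]<75)&(h[...,2]>55)).astype(np.uint8)
    m=cv2.morphologyEx(m,cv2.MORPH_OPEN,np.ones((3,3)))
    for c in blobs(m,1500):
        if np.hypot(*(c.mean(0)-[320,157]))<25: print(n,*[np.round(x,4) for x in rect(onplane(v,c,.003))])
v=V["stack"];h=hsv(v);W=cloud(v)
for y,x in((190,318),(160,318),(145,312),(128,320),(108,320),(165,331),(198,310)): print((x,y),h[y,x],W[y,x].round(4))
cv2.imwrite("pics/st.png",cv2.resize(v["im"][90:230,260:380],None,fx=4,fy=4,interpolation=0))
```

```text
green [ 0.6194 -0.3103] 96.6127 45.9085 0.2094
pink [0.62   0.2992] 137.0802 52.2592 -0.0912
blue [0.4267 0.3121] 187.5741 61.8822 -0.2135
(318, 190) [ 19 209 140] [ 0.6037 -0.0498  0.1199]
(318, 160) [ 18 201 141] [ 0.5796 -0.0175  0.1195]
(312, 145) [ 61 142 122] [ 0.5638 -0.0101  0.0935]
(320, 128) [164 121 141] [0.5603 0.0127 0.0685]
(320, 108) [109 159 120] [0.5445 0.0339 0.0362]
(331, 165) [ 56 139  75] [ 0.6012 -0.0165  0.0944]
(310, 198) [ 36 148 107] [ 0.6069 -0.0736  0.0918]
```

View pics/st.png

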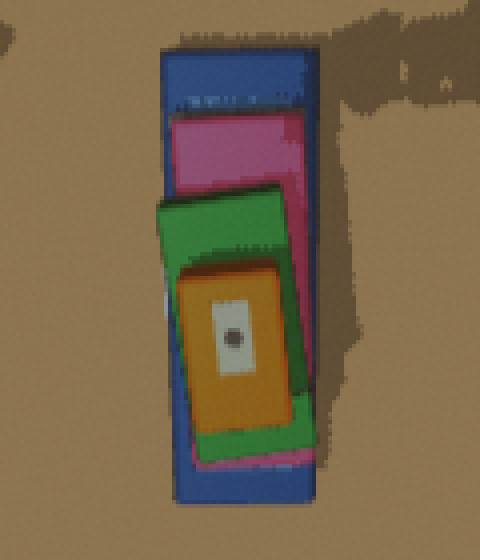

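```bash
cat >> h.py <<'E'
OBJ=dict(sharpener=(.094,.026,.034,.054,35),card_box=(.068,.026,.044,.094,40),eraser=(.036,.032,.050,.135,45),pencil_case=(0,.036,.060,.185,60))
SWING=dict(sharpener=.001,card_box=.002,eraser=.003,pencil_case=.005)
MAT=dict(sharpener=([.4397,-.2860],-.030),card_box=([.6194,-.3103],.2094),eraser=([.6200,.2992],-.0912),pencil_case=([.4267,.3121],-.2135))
def look(p,a,ztop,dz=.22):
    env.move_ptp([*p,ztop+dz],down(best(a,p))); env.pause(.3); return view("wrist")
def topface(v,ztop,p,save=None):
    W=cloud(v); r=np.hypot(W[...,0]-p[0],W[...,1]-p[1])
    m=((abs(W[...,2]-ztop)<.006)&(r<.13)).astype(np.uint8)
    m=cv2.morphologyEx(m,cv2.MORPH_OPEN,np.ones((3,3)))
    c=max(blobs(m,100),key=cv2.contourArea)
    if save: im=v["im"].copy(); cv2.drawContours(im,[c[:,None]],-1,(255,255,255),1); cv2.imwrite(save,im)
    return rect(onplane(v,c,ztop))
def pick(n,p,a):
    b,h,w,l,F=OBJ[n]; q=down(best(a,p)); z=b+.0035-SWING[n]
    env.gripper_to(min(.085,w+.025))
    env.move_ptp([*p,b+h+.12],q); env.movel([*p,z+.03],.2); env.movel([*p,z],.06)
    env.gripper_to(0,F); env.pause(.2); s=env.state(); print("grip",s["width"],s["grip_force"],s["tool_pos"],z)
    env.movel([*p,z+.01],.03); env.movel([*p,max(z+.1,.2)],.15); s=env.state(); print("held",s["width"],s["grip_force"]); return z
def place(n,z,p,a,surf=.003):
    b,h,w,l,F=OBJ[n]; q=down(best(a,p)); zt=z-b+surf
    env.move_ptp([*p,.25],q); env.movel([*p,zt+.03],.2); env.movel([*p,zt+.004],.04); env.pause(.2)
    f0=env.state()["force"][2]
    for k in range(10):
        env.movel([*p,zt+.004-.0005*(k+1)],.01); env.pause(.05); f=env.state()["force"][2]-f0
        if abs(f)>2: break
    print("placed step",k,f); env.gripper_to(min(.085,w+.02)); env.pause(.2)
    env.movel([*p,zt+.05],.1); env.movel([*p,.25],.2)
def check(n):
    (p,a)=MAT[n]; h=OBJ[n][1]; v=look(p,a,.003+h); r=topface(v,.003+h,p,f"pics/chk_{n}_{int(env.state()['time_s']*100)}.png")
    t=best(a,p); d=(R.from_euler("z",-a).as_matrix()[:2,:2]@(r[0]-p))*1000
    print("check",n,"off mm",d.round(1),"size",r[1:3],"dyaw deg",np.degrees((r[3]-a+np.pi/2)%np.pi-np.pi/2).round(2),"t",env.state()["time_s"]); return r
E
python3 - <<'E'
from h import *
n="sharpener";v=look([.59,-.04],-.88,.12); c,l,s,a=topface(v,.12,[.593,-.035],"pics/s1.png"); print(c,l,s,a)
assert abs(l-54)<4 and abs(s-34)<4
c2,l,s,a=topface(look(c,a,.12),.12,c); print(c2,l,s,a)
z=pick(n,c2,a); place(n,z,*MAT[n]); check(n)
cv2.imwrite("pics/a1.png",view("top")["im"])
E
```

```text
[ 0.59374695 -0.03579252] 53.56587219238281 33.58171844482422 -0.8229706392675316
[ 0.59366949 -0.03602628] 52.38596725463867 32.843589782714844 -0.8225316837408592
grip 0.03298382749486751 36.29753887653351 [ 0.59406227 -0.03608268  0.09696363] 0.0965
held 0.033294800636861625 35.67125737667084
placed step 7 5.398638037649683
check sharpener off mm [2.4 0.2] size (52.3939208984375, 32.82825469970703) dyaw deg 0.06 t 25.0667
```

Run:
```python
from h import *
p,a=MAT["sharpener"]
v=look([.41,-.25],a,.003,.22); im=v["im"]
W=cloud(v)
q=pix(v,[*p,.003]); x,y=q.astype(int); x0=max(x-70,0);y0=max(y-60,0)
cv2.imwrite("pics/o1.png",cv2.resize(im[y0:y0+120,x0:x0+140],None,fx=5,fy=5,interpolation=0))
h=hsv(v); r=np.hypot(W[...,0]-p[0],W[...,1]-p[1])
m=((abs(W[...,2]-.003)<.0012)&(r<.06)&(h[...,1]>180)).astype(np.uint8); print(m.sum())
t=topface(v,.029,p); print(t)
v=look(p,a,.003,.237); h=hsv(v)
W=cloud(v);r=np.hypot(W[...,0]-p[0],W[...,1]-p[1])
print(h[int(pix(v,[*p,.003])[1])-40:,:][::1].shape, pix(v,[.4397,-.2860+.027,.003]))
print(topface(v,.029,p))
x,y=pix(v,[*p,.003]).astype(int); cv2.imwrite("pics/o2.png",cv2.resize(v["im"][y-60:y+60,x-70:x+70],None,fx=5,fy=5,interpolation=0)); print(x,y)
```

```text
1466
(array([ 0.44170746, -0.28531689]), 52.44746780395508, 33.662105560302734, np.float64(-0.029415280030197444))
(279, 640, 3) [300.27763659 161.8913098 ]
(array([ 0.44306314, -0.28566498]), 52.393856048583984, 33.32545471191406, np.float64(-0.028325647670191856))
320 161
```

View pics/o2.png

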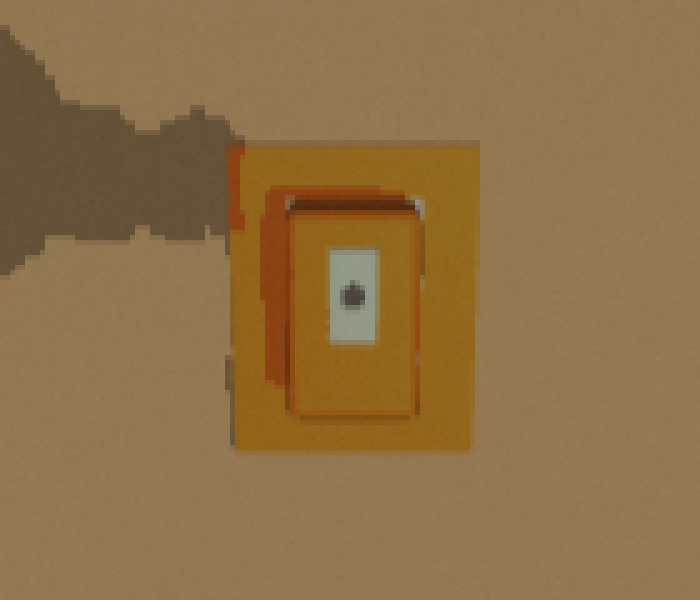

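Run:
```python
from h import *
for r0,z in((142,.003),(452,.003),(197,.003),(201,.003),(212,.029),(417,.029)):
    pass
v=view("wrist"); p,a=MAT["sharpener"]
for r0,z in((142,.003),(452,.003),(197,.003),(201,.003),(212,.029),(417,.029)):
    print(r0,z,onplane(v,[320,101+r0/5-.5],z)[0].round(4))
W=cloud(v); c=320
for y in range(136,192,3): print(y,W[y,c].round(4),v["im"][y,c])
```

```text
142 0.003 [ 0.4827 -0.2868  0.003 ]
452 0.003 [ 0.3981 -0.2845  0.003 ]
197 0.003 [ 0.4685 -0.2864  0.003 ]
201 0.003 [ 0.4675 -0.2864  0.003 ]
212 0.029 [ 0.4683 -0.2864  0.029 ]
417 0.029 [ 0.4158 -0.2849  0.029 ]
136 [ 0.4735 -0.2866  0.0027] [ 28 103 146]
139 [ 0.4696 -0.2865  0.0027] [ 20  66 139]
142 [ 0.4684 -0.2864  0.0222] [14 42 80]
145 [ 0.4657 -0.2863  0.029 ] [ 25  96 146]
148 [ 0.4618 -0.2862  0.0277] [ 30 103 148]
151 [ 0.4581 -0.2861  0.0279] [121 145 146]
154 [ 0.4546 -0.286   0.0293] [135 151 146]
157 [ 0.4505 -0.2859  0.0279] [106 121 120]
160 [ 0.4468 -0.2858  0.0283] [62 67 75]
163 [ 0.4432 -0.2857  0.0295] [124 141 136]
166 [ 0.4392 -0.2856  0.0286] [135 152 147]
169 [ 0.435  -0.2855  0.0271] [104 138 147]
172 [ 0.4312 -0.2854  0.0276] [ 28 102 147]
175 [ 0.4274 -0.2852  0.0281] [ 26 101 147]
178 [ 0.4234 -0.2851  0.0279] [ 26 100 147]
181 [ 0.4194 -0.285   0.0281] [ 31 101 149]
184 [ 0.4149 -0.2849  0.0262] [ 23  82 138]
187 [ 0.4033 -0.2846  0.0016] [ 21  99 145]
190 [ 0.3989 -0.2845  0.0015] [ 22  99 146]
```

The sharpener sits centred on its outline to within about 1 mm: mat rows 142–452, sharpener 200–417 and columns centred at 354. Next is the card box.

```bash
cat > go.py <<'E'
import sys
from h import *
n=sys.argv[1]; p=eval(sys.argv[2]); b,h,w,l,F=OBJ[n]; zt=b+h
c,L,S,a=topface(look(p,-.88,zt),zt,p,f"pics/t_{n}.png"); print(c,L,S,a)
c,L,S,a=topface(look(c,a,zt),zt,c); print(c,L,S,a)
assert abs(L-l*1e3)<5 and abs(S-w*1e3)<4
z=pick(n,c,a); place(n,z,*MAT[n]); check(n)
E
python3 go.py card_box "[.593,-.036]"
```

```text
[ 0.59412238 -0.03446537] 93.33740234375 43.61325454711914 -0.779713313155538
[ 0.59400922 -0.03444093] 91.5723876953125 43.652008056640625 -0.7789182264120948
grip 0.04315675368046317 41.96275234222412 [ 0.59429108 -0.03458585  0.0700005 ] 0.0695
held 0.043165808131747675 41.20835244655609
placed step 7 6.853729949109136
check card_box off mm [ 2.6 -0.2] size (91.58734130859375, 43.64850997924805) dyaw deg 0.06 t 41.8167
```

```bash
sed -i 's/place(n,z,\*MAT\[n\])/P,A=MAT[n]; t=best(A,P); place(n,z,np.array(P)-.001*np.array([np.cos(t),np.sin(t)]),A)/' go.py
python3 go.py eraser "[.588,-.03]"
```

```text
[ 0.59303821 -0.0286574 ] 130.987060546875 47.47246170043945 -0.878340421491369
[ 0.59279254 -0.02826035] 129.30435180664062 47.48768997192383 -0.8782648542954377Traceback (most recent call last):
  File "go.py", line 6, in <module>
    assert abs(L-l*1e3)<5 and abs(S-w*1e3)<4
           ^^^^^^^^^^^^^^^^^^^^^^^^^^^^^^^^^
AssertionError
```

Run:
```python
from h import *
v=view("wrist"); h=hsv(v); cv2.imwrite("pics/e.png",v["im"])
m=((h[...,0]>150)&(h[...,0]<175)&(h[...,1]>80)).astype(np.uint8)
for c in blobs(m,2000): print(c.min(0),c.max(0),*rect(onplane(v,c,.068)))
im=v["im"].copy(); W=cloud(v)
k=((abs(W[...,2]-.068)<.006)).astype(np.uint8)
for c in blobs(k,2000): cv2.drawContours(im,[c[:,None]],-1,(255,255,255),1); print(c.min(0),c.max(0))
cv2.imwrite("pics/e2.png",cv2.resize(im[70:250,240:400],None,fx=3,fy=3,interpolation=0))
for y in range(95,225,8): print(y,W[y,320,2].round(4),end=' ')
```

```text
[300 110] [338 210] [ 0.59334631 -0.02873668] 130.76260375976562 47.492042541503906 -0.8784459492495631
[300 110] [337 209]
95 0.0347 103 0.0347 111 0.0656 119 0.0673 127 0.0662 135 0.067 143 0.066 151 0.0678 159 0.0687 167 0.0671 175 0.0674 183 0.0672 191 0.0668 199 0.0676 207 0.0661 215 0.0359 223 -0.0012
```

View pics/e2.png

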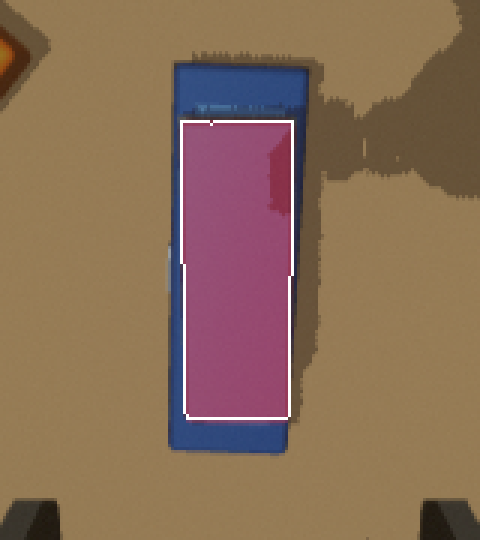

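The picture shows the eraser's pink back fully outlined. The depth mask clips one row at the lower end, so I'll use the colour centre and go on.

```bash
python3 - <<'E'
from h import *
n="eraser"; z=pick(n,np.array([.59325,-.02862]),-.8783)
P,A=MAT[n]; t=best(A,P); place(n,z,np.array(P)-.001*np.array([np.cos(t),np.sin(t)]),A); check(n)
v=view("wrist"); cv2.imwrite("pics/er.png",v["im"][60:260,200:440])
E
sed -i 's/)<5 and/)<7 and/' go.py; python3 go.py pencil_case "[.583,-.022]"
```

```text
grip 0.049850224464366835 47.56843864917755 [ 0.59363519 -0.02872815  0.03697496] 0.0365
held 0.049146528475444234 46.79002404212952
placed step 7 5.7782401711304425
check eraser off mm [0.9 0.3] size (130.64230346679688, 47.415775299072266) dyaw deg 0.07 t 57.2333
[ 0.59380981 -0.03187219] 182.65802001953125 59.21088790893555 -0.9158868649617964
[ 0.5934801  -0.03187845] 181.28173828125 59.87582015991211 -0.9156736789165358
grip 0.05946490786355475 66.17810368537903 [ 0.59365626 -0.03209495 -0.00094658] -0.0015
held 0.05918392690363153 65.36482214927673
placed step 7 8.872916119231796
check pencil_case off mm [ 2.1 -0. ] size (181.48855590820312, 60.263038635253906) dyaw deg 0.01 t 73.15
```

Run:
```python
from h import *
cr=[]
for n in("pencil_case","eraser","card_box","sharpener"):
    p,a=MAT[n]; t=best(a,p); h=OBJ[n][1]; q=np.array(p)-.076*np.array([np.cos(t),np.sin(t)])
    if np.hypot(*q)<.36: q*=.36/np.hypot(*q)
    env.move_ptp([*q,.30],down(t)); env.pause(.3); v=view("wrist")
    x,y=pix(v,[*p,.003]).astype(int)
    im=v["im"][y-80:y+70,x-60:x+60]; cr.append(cv2.resize(im,(400,500))[:, :])
    hh=hsv(v); W=cloud(v)
    s=(hh[...,1]>90)&(np.hypot(W[...,0]-p[0],W[...,1]-p[1])<.14)
    if n=="pencil_case": m=s&(hh[...,0]>100)&(hh[...,0]<128)
    elif n=="eraser": m=s&(hh[...,0]>145)&(hh[...,0]<178)
    elif n=="card_box": m=s&(hh[...,0]>45)&(hh[...,0]<85)
    else: m=s&(hh[...,0]>2)&(hh[...,0]<22)&(hh[...,1]>190)
    B=max(blobs(m,200),key=cv2.contourArea); r=rect(onplane(v,B,.003))
    hi=m&(W[...,2]>h*.75); T=max(blobs(hi,100),key=cv2.contourArea); u=rect(onplane(v,T,.003+h))
    f=lambda c:(R.from_euler("z",-a).as_matrix()[:2,:2]@(c-p)*1000).round(1)
    print(n,"tool yaw",round(t,2),"mat",f(r[0]),np.round(r[1:3]),"obj",f(u[0]),np.round(u[1:3]),env.state()["time_s"])
cv2.imwrite("pics/fin.png",cv2.resize(np.hstack(cr),(800,300+200)))
```

```text
pencil_case tool yaw 2.93 mat [ 0.4 -0.1] [213.  91.] obj [2.5 0.2] [182.  60.] 73.9417
eraser tool yaw 3.05 mat [-0.2  0.1] [165.  82.] obj [1.9 0.3] [131.  47.] 75.0917
card_box tool yaw 0.21 mat [-0.   0.2] [122.  76.] obj [1.7 0.1] [92. 44.] 77.7167
sharpener tool yaw -0.03 mat [-0.1  0.3] [80. 65.] obj [1.6 0.5] [53. 34.] 78.85
```

View pics/fin.png

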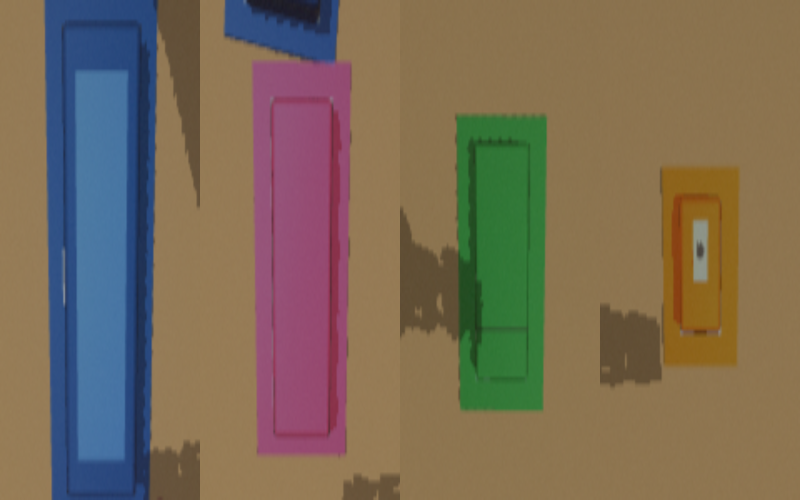

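The crops show all four items upright and aligned inside their outlines, about 2 mm along x from centre with only slivers of white showing. I'll check the bystanders and hand in.

Run:
```python
from h import *
v=view("top"); a=np.load("pics/top0.npz")["im"]
for x,y in((341,146),(194,218)):
    print(np.abs(v["im"][y-14:y+14,x-14:x+14].astype(int)-a[y-14:y+14,x-14:x+14]).mean())
s=env.state(); print(s["width"],s["tool_pos"],s["grip_force"],s["time_s"])
print(env.job_done())
```

```text
4.32610544217687
4.7227891156462585
0.08016864509764929 [ 0.36390459 -0.28397668  0.29997477] 0.0 78.9
the job is handed in; nothing more can be done
None
```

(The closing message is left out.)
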